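Click the drawer thermostat's dial to its third mark and confirm

ROBOT

A 6-joint arm with a two-finger parallel gripper is mounted at the origin on a cart in front of the work surface, level with it; the furniture and walls round the work are solid. World frame = base frame: x ahead of the robot, y to its left, z up, the work surface at z = 0. Lengths are in m, angles in degrees, forces in N, time in s.
With the tool pointing down it reaches from about 0.3 to 0.775 m from the base axis. Payload 14.6 kg.
Tool frame: the origin (TCP) lies midway between the tips of the shut fingers; the grasp point (between the pads) lies 19 mm behind it (env.pinch_z is the distance from the TCP to the grasp point, in m); x points along the fingers, y is the direction in which the jaws open and shut, and the axes are right-handed (so a half turn about x gives the same grasp; the last joint's range is limited). The gripper opens to 85 mm and grips with 20 to 120 N. Pads are 22 mm wide; open, the fingers measure 114 mm over their backs; the gripper's body (76 mm by 85 mm) begins 54 mm behind the grasp point. The pads swing forward as they close: fully open they stand 13 mm farther back than shut.
Start: joints at [63.793, 17.183, 87.147, -0, 75.671, -3.816], TCP at [0.21, 0.509, 0.231] pointing down, gripper open.
Joint ranges: [-173.82, 173.82], [-45.26, 126.66], [13.44, 144.39], [-59.66, 239.66], [0, 175.72], [-146.38, 146.38]. Speed limits (degrees/s): [127.2, 127.2, 147.25, 180, 180, 180].

INTERFACE

Orientations are given as a 3x3 rotation matrix whose columns are the frame's x, y, z axes.
In Python, from cell import env gives the robot as it stands. Calls block until the motion is done:
- env.move_to(position, orientation): joint-space move of the TCP to a pose.
- env.movel(position, attitude=None, velocity=0.15, f_stop=None): straight line of the TCP; attitude=None keeps the orientation; velocity is the mean speed in m/s. With f_stop (N) it stops when the force on the tool has changed by that much, and returns True; else False.
- env.movej(angles): joint-space move.
- env.gripper_to(opening, grip_force=None): opening from 0.0 (shut) to 1.0 (fully open); grip_force is the grip in N (None keeps the last); returns when the fingers have stopped.
- env.dwell(seconds).
- env.inverse_kinematics(position, orientation): joint angles nearest the present ones, or None.
- env.read_camera(name): name is "scene" or "top" or "wrist"; returns a dict with "frame" (480x640x3 uint8, red, green, blue), "fovy" (degrees; the focal length in pixels is half the picture's height over the tangent of half this angle, whatever the lens; pixels are square), "cx", "cy" (the principal point, pixels), "distortion" ([k1, k2, p1, p2, k3] as OpenCV has them; the pictures are not rectified), "extrinsics" (4x4, takes a point from camera to world coordinates); the wrist camera has in their place "T_tool_cam" (4x4, takes a point from camera to tool coordinates, whose origin is the TCP and whose axes are the tool frame's). Camera axes: x right, y up, looking along -z (the intrinsics and any distortion apply to the point x, -y, -z); pixel columns grow to the right and rows downward; lengths in m; the calibration is good to about 2 mm. A picture is of the moment at which its call begins: read the wrist's pose just before it. There is no depth.
A pose or a line that the arm cannot do raises env.MotionError and nothing moves.
- env.hand_in(): hands the job in, once; it reports no verdict.
Trained networks look in the newest picture that a camera, given by its name, has taken for a name from the list of things; names that differ only in an ending like _2 or _b are one class to them, and where a whole thing is asked for, a point or a joint stands for the part that bears it (a point fixed in the world has none). Each returns a list of dicts, best first, with "score" (0 to 1); they miss things now and then, are a little off and sometimes report something else, mostly with a low value. They report only what shows in the picture. A call takes as long as a camera call.
- env.find_in(camera, query): "position" ([x, y, z] in m, in world coordinates, good to about 4 mm: the middle of the surface that is visible of it).
- env.silhouettes(camera, query): "pixels" (480x640 bool, what is visible of it).
Readings, each from a call of its own:
- env.current_t(): time.
- env.current_joint_positions(): joint angles.
- env.current_qd(): joint speeds.
- env.current_tau(): joint torques, N m.
- env.current_tcp_pos(): TCP position.
- env.current_tcp_rot(): TCP orientation.
- env.current_wrist_force(): force on the tool from outside, world axes, zero at the start.
- env.current_moment(): the same for the moment, N m.
- env.current_grip_width(): opening from 0.0 (shut) to 1.0 (fully open).
Only numpy, scipy, OpenCV 4.12 (cv2) and the standard library are available. Lean on these libraries where they do the work, as an engineer would, in place of code of your own. Each camera call takes 0.05 s, during which the arm holds its last target.

TASK

Set the thermostat of the wine drawers: with a fingertip pressed against the knurled dial, stroke it round clockwise until it clicks into the third of its four marks counted from the left (the second widest), without letting it click on into the fourth; turn it by friction only, do not pinch it between the fingers. Then take the finger off and push the round button beside the dial right down and let it come up again. Leave the glass, measure, shaker, stopper and jars standing where they are.

Things in the scene. Friction and masses are not known exactly. Their poses are not given: they have to be found in the camera images.
- thermostat: grey box fixed to the worktop, 136 (x) x 206 (y) x 32 mm high; origin under its centre on the worktop, x axis pointing away from the robot, y to the left, z up. The dial stands on its left part (axis at x = 0, y = +40 mm), the button on its right part (x = -20, y = -66 mm), vent slots behind the button
- mark_3 (a point): top of the third dark mark (11 mm wide) on the fixed collar, 51.5 mm from the dial's axis. The collar wraps the dial's far side through 200 degrees (radii 45 to 58 mm, top 5 mm below the dial's face); the near rim is free. Marks seen from above at +0.9, +0.3, -0.3, -0.9 rad counterclockwise from the box's x axis, 3, 7, 11, 15 mm wide: leftmost narrowest, rightmost widest
- dial_centre (a point): centre of the dial's flat top face, 49 mm above the worktop, on the dial's upright axis. The dial is a steel disc with a knurled rim, 84 mm across, 17 mm high. Press a fingertip on the face with 5 to 20 N about 27 mm from the axis and move it along an arc about the axis: the dial is carried along (pressed more lightly, it slips)
- dial_pointer (a point): outer end of the black line inlaid flush in the dial's face, 41.5 mm from its axis; it points at the present mark
- dial (a joint): dial angle in rad, growing clockwise from above, stops at -0.06 and 1.86. Spring detents at 0 (first, leftmost mark), 0.6, 1.2 (third), 1.8, with a hump midway between; past the hump the released dial snaps on by itself. Crossing a hump takes about 0.05 N m. Starts in the first or second detent
- set_button_top (a point): centre of the top of the round steel push button, 26 mm across, in an aluminium surround, on the right part of the box; it is pressed straight down
- set_button (a joint): travel of the button in m: 0 up, 0.006 fully down; a spring of about 4 N at the bottom pushes it back up; it counts as pressed from 0.0045
- shot_glass: small clear shot glass, 48 mm across, 61 mm high; origin under its centre; stands beside the thermostat, left or right of it
- jigger: two-ended metal bar measure, 43 mm across, 78 mm high; origin under its centre; stands beside the thermostat, left or right of it
- salt_shaker: salt shaker with a metal cap, 44 mm across, 90 mm high; origin under its centre; stands beside the thermostat, left or right of it
- bottle_stopper: metal bottle stopper standing on its knob, 35 mm across, 52 mm high; origin under its centre; stands beside the thermostat, left or right of it
- nutmeg_jar: spice jar with a dark lid, 44 mm across, 105 mm high; origin under its centre; stands behind the thermostat
- olive_jar: squat jar with a pale lid, 63 mm across, 110 mm high; origin under its centre; stands behind and to the right of the thermostat

How it is judged (in metres and radians):
On the way, in this order (a step that is already met when the one before it is completed fails the run):
1. the dial rests in its third detent, with the fingers off it (value of joint dial between 1.12 and 1.28 rad and value of joint set_button below 0.0015 m and contact force between the fingers and dial below 0.2 N), for 0.2 s.
2. the button is pushed down, the dial still at the third mark (value of joint dial between 1.12 and 1.28 rad and value of joint set_button above 0.0045 m), for 0.02 s.
At the end, for the whole second after the job is handed in: The dial rests in its third detent (1.2 rad within 0.08), the button has been pressed after that and is up again, and the small things round the thermostat stand upright within 30 mm of where they were (value of joint dial between 1.12 and 1.28 rad and velocity of joint dial between -0.05 and 0.05 rad/s and value of joint set_button below 0.0015 m and distance of each of shot_glass, jigger, salt_shaker, bottle_stopper, nutmeg_jar, olive_jar from where it was at the start of the episode below 0.03 m and angle between each of shot_glass, jigger, salt_shaker, bottle_stopper, nutmeg_jar, olive_jar's own z axis and vertical below 0.2 rad); the robot touches nothing.
It fails at once if the dial is turned on past the hump towards the fourth mark (value of joint dial above 1.55 rad).
It fails at once if the dial is pinched between the fingers (contact force between the fingers and dial above 0.5 N and horizontal distance between the grasp point and dial_centre below 0.012 m and z of the grasp point in the frame of thermostat below 0.061 m).
It fails at once if one of the small things is knocked over, moved away or lifted (distance of any of shot_glass, jigger, salt_shaker, bottle_stopper, nutmeg_jar, olive_jar from where it was at the start of the episode above 0.03 m or angle between any of shot_glass, jigger, salt_shaker, bottle_stopper, nutmeg_jar, olive_jar's own z axis and vertical above 0.5 rad).
It also fails if it takes over 45 s, if anything falls off the work surface, if the arm or the gripper's body presses on something with over 40 N, if the wrist force passes 120 N, or if a joint passes its speed limit or range.

## Working session

There is one attempt and no reset: what is moved stays moved. The work goes in short steps, each a Python script; the robot and the scene stay as the last script left them, time stands still between calls to the robot, and variables do not carry over. Pictures are saved under pics/ and viewed, and the job is handed in when it is done.

```bash
ls; mkdir -p pics; python3 - <<'E'
from cell import env
import cv2
for c in ["scene","top","wrist"]:
    r=env.read_camera(c); cv2.imwrite(f"pics/{c}0.png",r["frame"][:,:,::-1])
    print(c,r["fovy"],r["cx"],r["cy"],r["distortion"]); print(r.get("extrinsics",r.get("T_tool_cam")))
    for q in ["dial_centre","mark_3","dial_pointer","set_button_top","thermostat"]:
        print(q,[(d["position"],round(d["score"],2)) for d in env.find_in(c,q)[:3]])
print(env.current_t(),env.pinch_z, env.current_tcp_rot())
E
```

```text
pics
scene 53.43759680472102 310.71854422084755 232.60014724662926 [0.01866093 0.         0.         0.         0.        ]
[[ 0.89158174  0.22728833 -0.39169123  0.19822054]
 [-0.45280245  0.43365922 -0.77904404 -0.63973834]
 [-0.0072071   0.87194019  0.48955935  0.47704125]
 [ 0.          0.          0.          1.        ]]
dial_centre [([0.4661, 0.0395, 0.0558], 0.79)]
mark_3 [([0.4415, -0.0159, 0.0324], 0.97)]
dial_pointer [([0.4649, 0.0371, 0.0493], 0.81)]
set_button_top [([0.4261, -0.0489, 0.0567], 0.72)]
thermostat [([0.4458, -0.0194, 0.0364], 0.75), ([0.4219, -0.0567, 0.0537], 0.25)]
top 56.876423133118536 320.8620545532986 235.9381667581408 [-0.05020217  0.          0.          0.          0.        ]
[[ 0.00152483  0.99821569 -0.05969179  0.47946004]
 [-0.99996806  0.00105377 -0.00792237  0.03113883]
 [-0.00784533  0.05970196  0.99818542  0.98004078]
 [ 0.          0.          0.          1.        ]]
dial_centre [([0.4702, 0.0518, 0.0468], 0.8)]
mark_3 [([0.4604, 0.0125, 0.0317], 0.86)]
dial_pointer [([0.473, 0.0544, 0.0492], 0.83)]
set_button_top [([0.4251, -0.0508, 0.0541], 0.43)]
thermostat [([0.4654, 0.0121, 0.0329], 0.84)]
wrist 71.53157629368492 321.6941864948784 237.95136853504312 [-0.06309934  0.          0.          0.          0.        ]
[[-4.43409015e-04  2.65510452e-01 -9.64107880e-01 -1.41921427e-01]
 [ 9.99999754e-01 -4.06351605e-04 -5.71823461e-04 -9.17382405e-04]
 [-5.43591890e-04 -9.64107896e-01 -2.65510206e-01 -6.73433612e-02]
 [ 0.00000000e+00  0.00000000e+00  0.00000000e+00  1.00000000e+00]]
dial_centre [([0.4349, 0.0718, 0.0344], 0.49)]
mark_3 [([0.4295, 0.0966, 0.0306], 0.57)]
dial_pointer [([0.4387, 0.069, 0.0389], 0.59)]
set_button_top []
thermostat [([0.4315, 0.1032, 0.0317], 0.84), ([0.4351, 0.0724, 0.0338], 0.46)]
0.9 0.0187 [[-3.37547372e-05  3.80906459e-01  9.24613578e-01]
 [-3.63472676e-05  9.24613577e-01 -3.80906460e-01]
 [-9.99999999e-01 -4.64645746e-05 -1.73651794e-05]]
```

View pics/scene0.png

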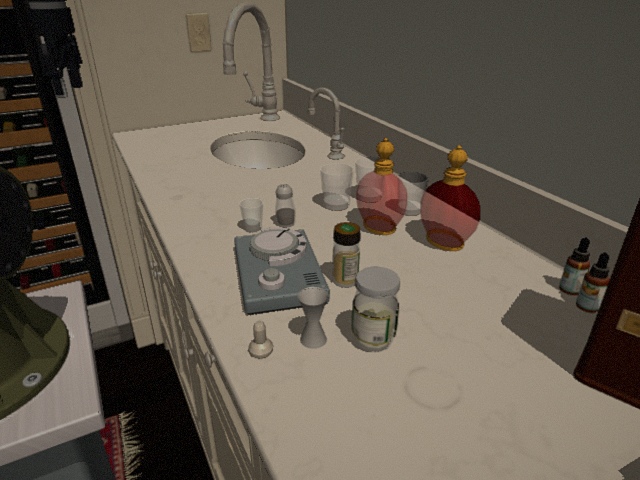

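View pics/top0.png

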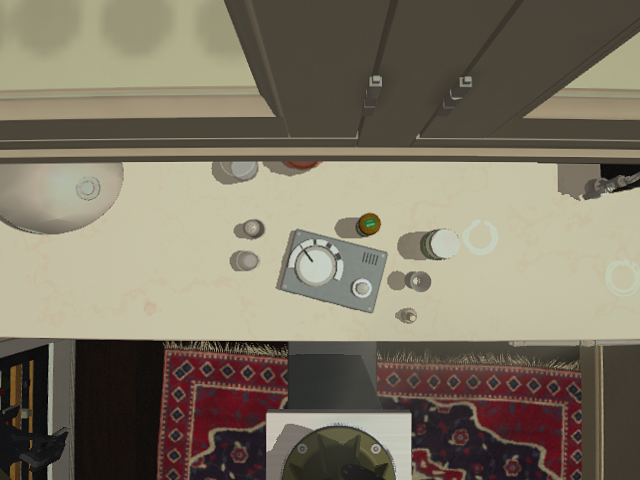

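View pics/wrist0.png

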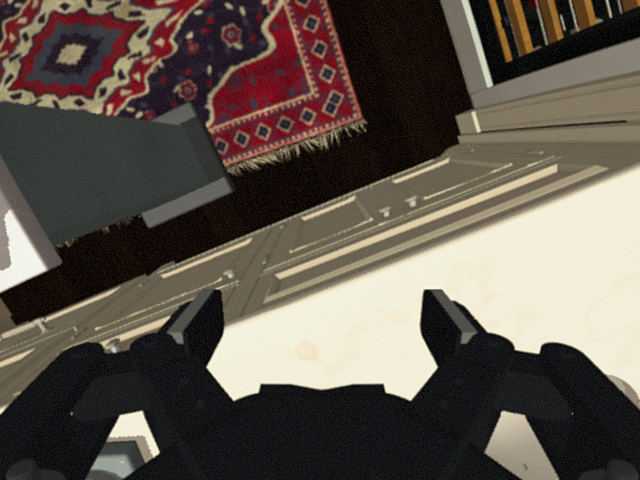

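The top view shows the thermostat at about (333,270), turned slightly. The dial is near (315,266), the button near (362,288), and the small things stand around them. I'll measure from an enlarged top view.

```bash
cat > h.py <<'E'
import numpy as np, cv2
def K(r):
    f=r["frame"].shape[0]/2/np.tan(np.radians(r["fovy"]/2)); return np.array([[f,0,r["cx"]],[0,f,r["cy"]],[0,0,1.]])
def px2w(r,uv,z,E=None):
    E=r["extrinsics"] if E is None else E; E=np.asarray(E)
    n=cv2.undistortPoints(np.array(uv,float).reshape(-1,1,2),K(r),np.array(r["distortion"],float))[:,0]
    d=np.c_[n[:,0],-n[:,1],-np.ones(len(n))]@E[:3,:3].T
    s=(z-E[2,3])/d[:,2]; return E[:3,3]+d*s[:,None]
def w2px(r,P,E=None):
    E=r["extrinsics"] if E is None else E; E=np.asarray(E)
    c=(np.array(P,float).reshape(-1,3)-E[:3,3])@E[:3,:3]; c=c*[1,-1,-1]
    return cv2.projectPoints(c,np.zeros(3),np.zeros(3),K(r),np.array(r["distortion"],float))[0][:,0]
E
python3 - <<'E'
from cell import env
from h import *
r=env.read_camera("top")
c=r["frame"][215:325,265:395,::-1]; cv2.imwrite("pics/topcrop.png",cv2.resize(c,None,fx=6,fy=5.4545,interpolation=cv2.INTER_CUBIC)[:600,:780])
for q in ["shot_glass","jigger","salt_shaker","bottle_stopper","nutmeg_jar","olive_jar"]:
    print(q,[(np.round(d["position"],3),round(d["score"],2)) for d in env.find_in("top",q)[:2]])
s=env.silhouettes("top","thermostat")[0]["pixels"].astype(np.uint8)
cn=max(cv2.findContours(s,0,2)[0],key=cv2.contourArea)
print(cv2.minAreaRect(cn)); b=cv2.boxPoints(cv2.minAreaRect(cn)); print(b); print(px2w(r,b,0.032))
for q in ["dial_centre","set_button_top"]:
    d=env.silhouettes("top",q)
    for e in d[:2]:
        v,u=np.nonzero(e["pixels"]); print(q,e["score"],len(u),u.mean(),v.mean(),u.min(),u.max(),v.min(),v.max(),px2w(r,[u.mean(),v.mean()],.049 if q[0]=='d' else .04))
E
```

```text
shot_glass [(array([0.483, 0.199, 0.028]), 0.96)]
jigger [(array([ 0.437, -0.162,  0.052]), 0.94)]
salt_shaker [(array([0.549, 0.178, 0.08 ]), 0.93)]
bottle_stopper [(array([ 0.363, -0.144,  0.012]), 0.57)]
nutmeg_jar [(array([ 0.553, -0.054,  0.104]), 0.89), (array([0.472, 0.046, 0.05 ]), 0.32)]
olive_jar [(array([ 0.516, -0.201,  0.11 ]), 0.84)]
((333.5212707519531, 270.4185791015625), (96.8038101196289, 64.83036041259766), 14.620875358581543)
[[278.50446 289.56635]
 [294.86908 226.83539]
 [388.5381  251.27081]
 [372.17346 314.00177]]
[[ 0.42152556  0.12879204  0.032     ]
 [ 0.55567453  0.09450657  0.032     ]
 [ 0.5034541  -0.10613607  0.032     ]
 [ 0.37019657 -0.07055804  0.032     ]]
dial_centre 0.97 1309 315.08479755538576 265.73338426279605 295 335 246 286 [[0.47253192 0.05054806 0.049     ]]
set_button_top 0.56 136 361.74264705882354 287.22058823529414 356 368 281 293 [[ 0.42730291 -0.04787712  0.04      ]]
```

View pics/topcrop.png

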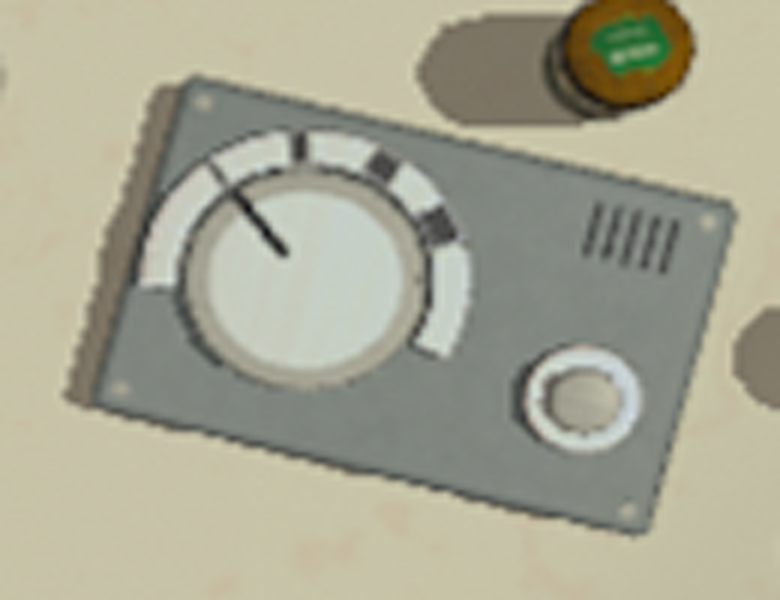

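The pointer sits on the narrowest mark, so the dial is in the first detent. The box corners put the yaw at about -14.5°. The dial axis is then about (0.4726, 0.0505) and the button (0.427, -0.0475), and both match the silhouettes. Next I'll plan the stroke with the tool turning along with the dial.

```bash
cat >> h.py <<'E'
C=np.array([.4726,.0505]); B=np.array([.427,-.0476])
def rot(a): # tool x down, tool z horizontal at world angle a
    z=np.array([np.cos(a),np.sin(a),0]); x=np.array([0,0,-1.]); return np.c_[x,np.cross(z,x),z]
def arc(phi,z,psi,r=.027): return np.array([C[0]+r*np.cos(phi),C[1]+r*np.sin(phi),z]), rot(phi+psi)
E
python3 - <<'E'
from cell import env
from h import *
print(np.linalg.det(env.current_tcp_rot()),env.current_wrist_force())
for p in [0,90,180,270]:
  for deg in [240,180,150,110]:
    P,R=arc(np.radians(deg),.05,np.radians(p)); q=env.inverse_kinematics(P,R)
    print(p,deg,None if q is None else np.round(q,1))
E
```

```text
0.9999999999999998 [ 1.02626331 -0.21845961  0.36788727]
0 240 [ -1.2  20.3 110.6  -0.   49.   28.8]
0 180 [  1.8  19.1 112.4  -0.   48.5  91.8]
0 150 [  3.5  19.7 111.6  -0.   48.7 123.5]
0 110 None
90 240 [ -1.2  20.3 110.6  -0.   49.  -61.2]
90 180 [  1.8  19.1 112.4  -0.   48.5   1.8]
90 150 [  3.5  19.7 111.6  -0.   48.7  33.5]
90 110 [  4.8  21.3 109.2  -0.   49.5  74.8]
180 240 None
180 180 [  1.8  19.1 112.4  -0.   48.5 -88.2]
180 150 [  3.5  19.7 111.6  -0.   48.7 -56.5]
180 110 [  4.8  21.3 109.2  -0.   49.5 -15.2]
270 240 [ -1.2  20.3 110.6  -0.   49.  118.8]
270 180 None
270 150 None
270 110 [   4.8   21.3  109.2   -0.    49.5 -105.2]
```

```bash
cat > stroke.py <<'E'
from cell import env
from h import *
import sys
def stroke(phi0,ang,F=10,first=False):
    psi=0.
    P,R=arc(phi0,.10,psi)
    if first:
        env.gripper_to(0.0)
        P2=P.copy(); P2[2]=.2; env.move_to(P2,R)
    env.movel(P,R,velocity=.12)
    env.movel(arc(phi0,.060,psi)[0],velocity=.05)
    f0=env.current_wrist_force()
    hit=env.movel(arc(phi0,.043,psi)[0],velocity=.008,f_stop=F)
    p=env.current_tcp_pos(); f=env.current_wrist_force()-f0
    print("hit",hit,np.round(p,4),np.round(f,2),env.current_t())
    if not hit: env.movel(P); return
    z=p[2]; n=int(np.ceil(ang/.1))
    for i in range(1,n+1):
        a=ang*i/n
        Q,R=arc(phi0-a,z,psi); env.movel(Q,R,velocity=.013)
        f=env.current_wrist_force()-f0
        print(round(a,2),np.round(f,1),np.round(env.current_tcp_pos()-Q,4),np.round(env.current_moment(),2))
        if f[2]>18: z+=.0003
        if f[2]<8: z-=.0003
        if f[2]>40: print("abort"); break
    p=env.current_tcp_pos(); p[2]=.1; env.movel(p,velocity=.1)
    print(env.current_t())
E
python3 - <<'E'
from stroke import *
stroke(np.radians(215),1.1,first=True)
r=env.read_camera("top"); cv2.imwrite("pics/top1.png",cv2.resize(r["frame"][205:325,265:395,::-1],None,fx=5,fy=5,interpolation=cv2.INTER_CUBIC))
r=env.read_camera("wrist"); cv2.imwrite("pics/wrist1.png",r["frame"][:,:,::-1])
E
```

```text
hit True [0.4506 0.0349 0.049 ] [-0.52  0.06  6.78] 7.3667
0.1 [-0.5 -0.5  2.1] [ 0.0001 -0.      0.    ] [-0.03  0.08  0.03]
0.2 [-1.9 -2.4  6.1] [ 0.0002 -0.0002  0.0003] [-0.46  0.35  0.01]
0.3 [-4.1 -4.  11.5] [ 0.0002 -0.0004  0.0006] [-0.74  0.72 -0.04]
0.4 [-3.3 -1.8 11. ] [ 0.0003 -0.0001  0.0006] [-0.33  0.61 -0.03]
0.5 [-3.   0.5  9.9] [0.0004 0.0001 0.0006] [ 0.1   0.43 -0.08]
0.6 [-2.  -0.3 10.4] [0.0005 0.     0.0006] [0.01 0.33 0.  ]
0.7 [-1.3 -0.7  8.8] [ 0.0006 -0.0002  0.0006] [-0.32  0.18 -0.01]
0.8 [-0.7 -2.2  7.8] [ 0.0006 -0.0002  0.0006] [-0.45  0.12  0.  ]
0.9 [-1.6 -2.2 12.1] [ 0.0008 -0.0001  0.0009] [-0.37  0.23 -0.04]
1.0 [ 0.7  0.2 10.6] [0.001  0.     0.0009] [-0.02 -0.04 -0.06]
1.1 [1.1 0.8 9.9] [ 0.0012 -0.      0.0009] [-0.04 -0.27 -0.04]
11.9667
```

View pics/top1.png

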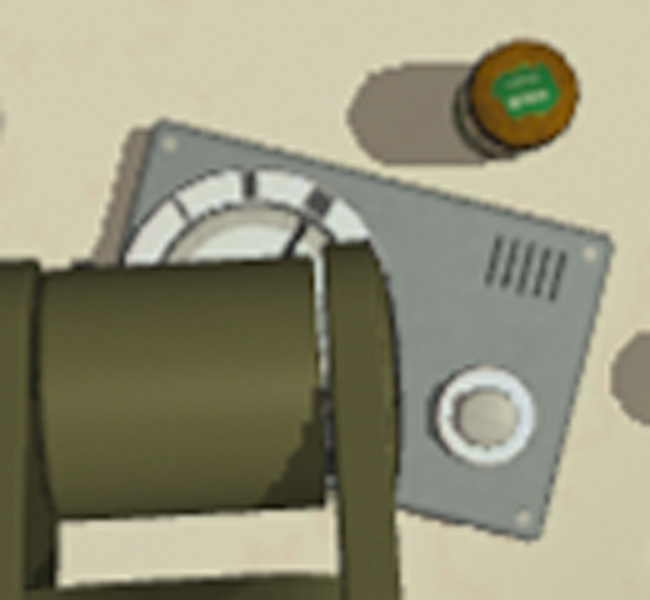

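View pics/wrist1.png

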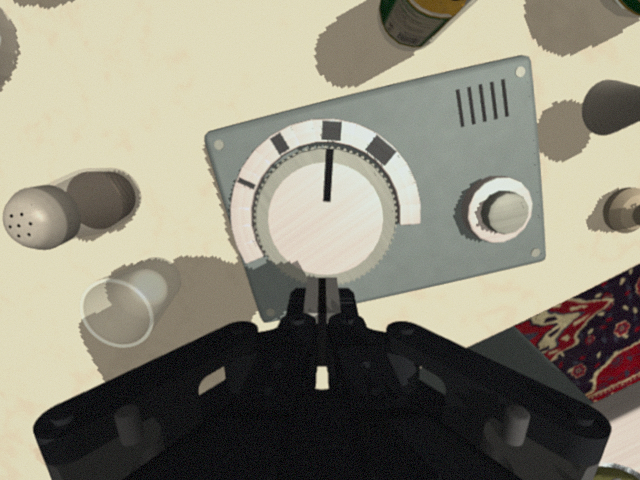

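The wrist picture shows the pointer tip at (330,150), in line with the third mark at (331,130), which is the second widest. I'll check the angle numerically, then push the button.

```bash
python3 - <<'E'
from cell import env
from h import *
T=np.eye(4); T[:3,:3]=env.current_tcp_rot(); T[:3,3]=env.current_tcp_pos()
r=env.read_camera("wrist"); E=T@r["T_tool_cam"]
g=px2w(r,[[330,150],[327,200]],.049,E); m=px2w(r,[[247,183],[280,143],[331,130],[382,150]],.044,E)
print(g,np.degrees(np.arctan2(*(g[0]-g[1])[1::-1])),np.degrees(np.arctan2(*(g[0,:2]-C)[::-1])))
print(m,[np.degrees(np.arctan2(*(x[:2]-C)[::-1])) for x in m], "expected third",-14.5-17.2)
print("button",px2w(r,[[506,212]],.040,E), env.find_in("wrist","set_button_top")[:2])
v,u=np.nonzero(env.silhouettes("wrist","set_button_top")[0]["pixels"]);print(px2w(r,[[u.mean(),v.mean()]],.04,E))
R=rot(np.radians(180)); print(env.inverse_kinematics([*B,.1],R))
E
```

```text
[[0.50446662 0.02764767 0.049     ]
 [0.4802756  0.0422808  0.049     ]] -31.16970940306805 -35.645232027944786
[[0.51068005 0.07948675 0.044     ]
 [0.52128856 0.05098597 0.044     ]
 [0.51390088 0.02192526 0.044     ]
 [0.49040619 0.00108131 0.044     ]] [np.float64(37.278594313711245), np.float64(0.5718614577661627), np.float64(-34.67809869884063), np.float64(-70.18525850725443)] expected third -31.7
button [[ 0.42010692 -0.05283233  0.04      ]] [{'position': [0.4266, -0.0444, 0.0519], 'score': 0.92}, {'position': [0.4745, 0.0438, 0.0453], 'score': 0.56}]
[[ 0.42076519 -0.05217034  0.04      ]]
[-1.12475656e+01  1.17369814e+01  1.13522673e+02 -2.54444375e-14
  5.47403459e+01  7.87524344e+01]
```

The pointer direction measures -31.2° against -31.7° expected, so the dial is at about 1.19 rad. I'll push the button now.

```bash
python3 - <<'E'
from cell import env
from h import *
R=rot(np.radians(180)); b=[.427,-.0472]
env.movel([*b,.1],R,velocity=.08)
env.movel([*b,.07],velocity=.08)
f0=env.current_wrist_force()
h1=env.movel([*b,.038],velocity=.012,f_stop=2.0); p1=env.current_tcp_pos(); print(h1,p1,env.current_wrist_force()-f0)
h2=env.movel([*b,.033],velocity=.008,f_stop=12); p2=env.current_tcp_pos(); print(h2,p2,env.current_wrist_force()-f0)
env.dwell(.2); print(env.current_wrist_force()-f0,env.current_tcp_pos())
E
```

```text
True [ 0.42698542 -0.04720268  0.05104304] [0.25800515 0.0180484  1.39985771]
True [ 0.4270782  -0.04721457  0.0479309 ] [-2.62475049  0.95292931  9.3764959 ]
[-4.3894455   0.55999691  8.91933622] [ 0.42705746 -0.04719658  0.04792181]
```

```bash
python3 - <<'E'
from cell import env
from h import *
b=[.427,-.0472]
r=env.read_camera("scene"); cv2.imwrite("pics/s2.png",cv2.resize(r["frame"][220:320,220:340,::-1],None,fx=5,fy=5,interpolation=cv2.INTER_CUBIC))
h=env.movel([*b,.040],velocity=.008,f_stop=10); print(h,env.current_tcp_pos(),env.current_wrist_force())
r=env.read_camera("wrist"); cv2.imwrite("pics/w2.png",r["frame"][:,:,::-1])
E
```

```text
True [ 0.42706598 -0.04722527  0.04790881] [-3.74266634 -0.19611484 10.044603  ]
```

View pics/s2.png

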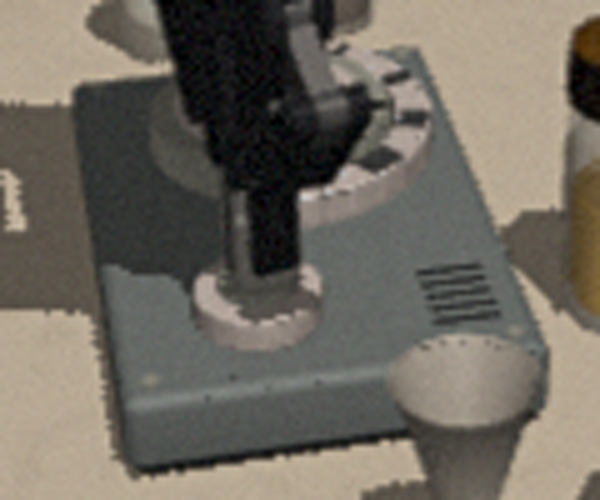

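View pics/w2.png

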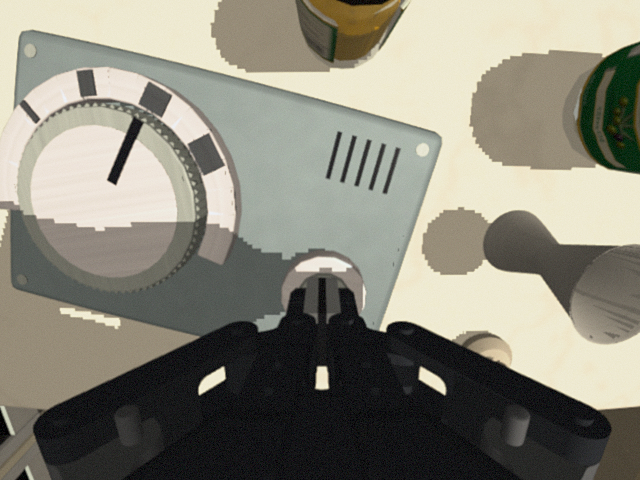

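The button looks flush and the stop is hard, with no movement between 9 and 10 N. I'll measure the travel on the way up from the force against height.

```bash
python3 - <<'E'
from cell import env
from h import *
b=[.427,-.0472]
for z in np.arange(.0485,.0591,.001):
    env.movel([*b,z],velocity=.02); print(np.round(env.current_tcp_pos()[2],4),np.round(env.current_wrist_force(),2))
env.movel([*b,.15],velocity=.12)
r=env.read_camera("wrist"); cv2.imwrite("pics/w3.png",r["frame"][:,:,::-1]); print(env.current_t())
E
```

```text
0.0484 [ 0.69 -0.41  4.39]
0.0494 [-0.27 -0.39  3.57]
0.0505 [ 0.07 -0.17  3.75]
0.0515 [-0.19  0.1   1.66]
0.0525 [-0.18 -0.61  1.41]
0.0535 [0.38 0.15 1.85]
0.0545 [-0.53 -0.56  0.22]
0.0555 [ 0.1  -0.13 -1.34]
0.0566 [-0.68 -0.36  0.04]
0.0576 [-0.37 -0.17 -1.  ]
0.0586 [-0.61  0.33 -0.29]
21.025
```

View pics/w3.png

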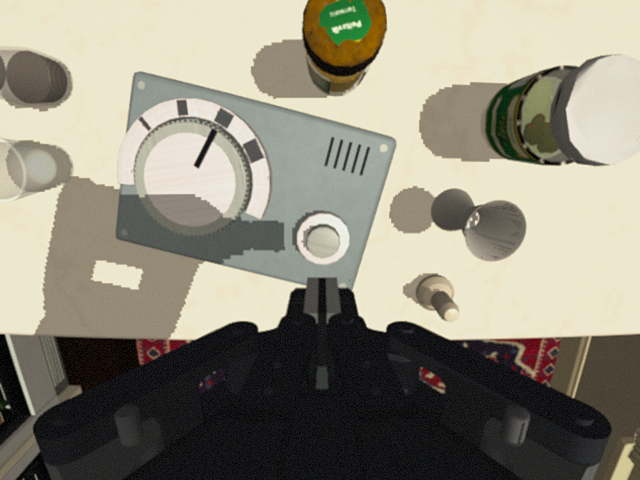

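The force ramps from 4.4 N at z = 48.4 mm to zero near 54 mm, which matches the full 6 mm stroke. In the picture the button is up at (323,240), the pointer at (213,132) still points at the third mark at (224,118), and everything is standing.

```bash
python3 - <<'E'
from cell import env
from h import *
T=np.eye(4); T[:3,:3]=env.current_tcp_rot(); T[:3,3]=env.current_tcp_pos()
r=env.read_camera("wrist"); E=T@r["T_tool_cam"]
g=px2w(r,[[213,132],[197,165]],.049,E); print(np.degrees(np.arctan2(*(g[0]-g[1])[1::-1])))
env.read_camera("top")
for q in ["shot_glass","jigger","salt_shaker","bottle_stopper","nutmeg_jar","olive_jar"]:
    print(q,[(np.round(d["position"],3),round(d["score"],2)) for d in env.find_in("top",q)[:1]])
env.hand_in()
E
```

```text
-30.50832810060154
shot_glass [(array([0.484, 0.196, 0.027]), 0.84)]
jigger [(array([0.545, 0.179, 0.082]), 0.74)]
salt_shaker [(array([0.548, 0.177, 0.08 ]), 0.82)]
bottle_stopper [(array([0.484, 0.197, 0.026]), 0.2)]
nutmeg_jar [(array([ 0.555, -0.057,  0.108]), 0.58)]
olive_jar [(array([ 0.513, -0.201,  0.114]), 0.84)]
the job is handed in; nothing more can be done
```

I set the dial to the third mark, pushed the button right down and let it come up again, then handed the job in at about 21 s of the 45 s. No verdict is reported.

- **Dial:** with the fingers shut, I pressed a fingertip on the face 27 mm from the axis and stroked it 1.1 rad clockwise in one go. Vertical force was mostly 6 to 12 N, dipping to about 2 N at the very start. After I lifted off, the dial settled in the third detent. The pointer read −31.2° before the button push and −30.5° after, against −31.7° expected, so the dial is at about 1.18–1.19 rad.
- **Button:** it reached a hard stop at about 10 N. On the way up, the force fell from 4.4 N to zero over about 6 mm, which matches a full press and return. The last picture shows it up, with the fingers clear.
- **Small things:** in the last top view, the glass, shaker and both jars were within a few mm of where they started.
- **Check that disagreed:** in that same view, the network gave wrong positions for the jigger and stopper. It put the jigger at the shaker's position and the stopper, with a low score, at the glass. The last wrist picture shows both standing and apparently undisturbed, but I did not measure how far they may have moved.

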